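# Refit the tongued bay board of a microscope bench deck

## Robot

A 7-joint arm with a two-finger parallel gripper is mounted at the origin on the work surface. World frame = base frame: x ahead of the robot, y to its left, z up, the work surface at z = 0. Lengths are in m, angles in rad, forces in N, time in s.
With the tool pointing down it reaches from about 0.4 to 0.85 m from the base axis. Payload 6.9 kg.
Tool frame: the origin (TCP) lies midway between the tips of the shut fingers; the grasp point (between the pads) lies 19 mm behind it; z points along the fingers, y is the line along which they close (so a half turn about z gives the same grasp; the last joint's range is limited). The gripper opens to 85 mm and grips with 20 to 120 N. Pads are 22 mm wide; open, the fingers measure 114 mm over their backs; the gripper's body (76 mm by 85 mm) begins 54 mm behind the grasp point. The pads swing forward as they close: fully open they stand 13 mm farther back than shut.
Start: joints at [-1.002, 0.507, -0.238, 1.5, 0.126, 1.149, -0.155], TCP at [0.28, 0.559, 0.231] pointing down, gripper open.
Joint ranges: [-3.08, 3.08], [-0.24, 2.05], [-1.43, 1.35], [0, 2.5], [-1.52, 4.66], [0.17, 1.96], [-2.89, 2.89]. Speed limits (rad/s): [2.39, 2.39, 3.14, 3.14, 3.14, 3.14, 3.14].

## Interface

Orientations are given as a unit quaternion [w, x, y, z].
In Python, from workcell import status, eyes, finish_job gives the robot as it stands.
- The arm moves only by the tool move_arm, never from a script. Its argument "plan" is a list of rows, each an object of numbers: "rx", "ry", "rz": the turn, a rotation vector about the tool's x, y, z in units of 5 degrees (1.0 is 5 degrees); "dx", "dy", "dz": the shift along the tool's x, y, z in units of 50 mm (1.0 is 50 mm); "claw": the opening, from 0 (shut) to 1 (fully open). A call has 1 to 12 rows; each row is the pose to reach, as a shift and turn from the pose commanded when the call began, along the tool's axes at that moment; what a row does not reach only later rows make up. A row lasts 1/8 s, in which the tool goes at most 62.5 mm and 10.7 degrees, less where a joint would pass 70% of its speed; a pose out of reach is approached as far as the arm can. A call with a gripper value outside its range is refused whole. The fingers move at their own pace and stop on an object; the grip force is fixed at half the most. Time passes only in rows, so rows that repeat a pose let the fingers close. It gives the time, the measured TCP pose, the force, the opening and the grip force at its end, in the units of the state.
- status.sense(): the state, without advancing time (a new reading comes with each control period).
- eyes.camera(name): name is "scene" or "top"; returns the picture (400x640x3 uint8, blue, green, red); there is no depth.
- eyes.camera_model(name): a dict with "vfov" (degrees; the focal length in pixels is half the picture's height over the tangent of half this angle, whatever the lens; pixels are square), "cx", "cy" (the principal point, pixels), "world_from_camera" (4x4, takes a point from camera to world coordinates). Camera axes: x right, y down, z forward; pixel columns grow to the right and rows downward; lengths in m; the calibration is good to about 2 mm. A picture is of the moment at which its call begins. camera_model takes no time and is no camera call.
- finish_job(): hands the job in; it is judged then, once.
The state is a dict: "clock": time; "qpos": joint angles; "dq": joint speeds; "joint_torque": joint torques, N m; "position": TCP position; "tcp_rot": TCP orientation; "force": force on the tool from outside, world axes, zero at the start; "wrist_torque": the same for the moment, N m; "opening": finger opening in m; "grip_force": force on a finger pad.
Only numpy, scipy, OpenCV 4.12 (cv2) and the standard library are available. Lean on these libraries where they do the work, as an engineer would, in place of code of your own. Each camera call takes 0.05 s, during which the arm holds its last target. There are 200 camera calls.

## Task

Put the loose teal board with the blue handle back into the open bay of the grey deck: slip its wooden tongue at an angle into the deck's groove, then lower it flat and press gently until it sits flush and the orange spring catch has snapped over its free edge, then let go. Line the board's ends up with the deck's ends, never let board and deck press on each other with more than 25 N (so no dropping or forcing), and leave the dish, bottle, rack and jar alone.

Things in the scene. Friction and masses are not known exactly. Their poses are not given: they have to be found in the camera images.
- grip (a point): Grasp centre of the loose board's blue handle: an upright rib mid-board, 12 mm thick (x), 70 long (y), 36 high on the top face. This point is 23 mm above the top face, 39 above the underside, 13 below the rib's top. Teal plate 120 (x) x 150 (y) x 16 mm thick (z up), 0.25 to 0.42 kg, starts flat on the bench. x points from tongue edge (x -60 mm) to free edge (+60).
- tongue (a point): Middle of the tip of the board's wooden tongue, at board x = -74 mm, 7 mm above the underside (axes as the board's). The tongue sticks out 14 mm all along the 150 mm tongue edge and is 6 mm thick: 4 to 10 mm above the underside.
- seat (a point): Nominal middle of the deck's open bay, at ledge height (30 mm above bench), where the board's underside rests. x: groove to catch; y: along groove; z up. Fitted, board axes match; grip is 39 mm above. Deck fixed, level, ends open at y +-75 mm. Groove, ledge and catch share an inner frame clamped, against over 35 N, at an unmeasured offset of up to 7 mm either way along x: feel for it.
- groove (a point): Nominal upper-lip edge of the groove (x = -61 mm from seat, 12 mm above it; axes as seat; moves with the offset). Lip: 4 mm thick, top flush with the fitted board (46 mm above bench). Groove under it: 18 mm deep, floor 6 mm below seat. Lower lip at seat height: x -60 to -50 mm. The plate edge stops on the upper lip; the tilted plate's upper corner meets it first, staying 16 mm x sin(tilt) out.
- ledge (a point): Nominal edge of the far wall (x = +63 mm from seat, at seat height; axes as seat; moves with the offset). Ledge at seat height: x 48 to 63 mm; the wall is flush with the fitted board. The flat board has 4 mm of play along x, so it cannot go in flat: tilt it, free edge up 0.3 to 0.45 rad (which clears the catch), tongue first. Board and deck must never press on each other with over 25 N.
- catch (a joint): Orange spring catch, 40 mm wide, mid far side: push-back along +x in m (0 out, 0.008 stop). Nose slopes 25 deg from vertical, reaches in to x = 56 mm; underside 17, top 30 mm above seat. Spring 2 to 5 N: needs about 4 to 8 N down at the free edge, 6 to 15 N at the handle; with the board flat on its ledges it springs back over it (near 0). 50 mm between nose and handle.
- dish: Bystander: lidded glass dish, diameter 94 mm, 16 mm high, origin at the centre of its underside.
- reagent: Bystander: amber bottle, diameter 56 mm, 110 mm high, origin at the centre of its underside.
- tube_rack: Bystander: purple rack with capped tubes, 75 x 150 mm, 76 mm high over the caps, origin at the centre of its underside.
- stain_jar: Bystander: small glass jar with blue cap on the robot's side, diameter 40 mm, 50 mm high, origin at the centre of its underside.
Things that resemble listed ones, but are neither listed nor needed, are in the scene too. What is shaped like the part that bears grip but green is not meant.

How it is judged:
On the way:
1. the tongue is in the groove while the board is still tilted, free edge up (x of tongue in the frame of seat between -0.09 and -0.061 m and z of tongue in the frame of seat below 0.011 m and z of grip in the frame of seat above 0.044 m and angle between the z axis of grip and the z axis of seat, either way round above 0.1 rad), for 0.2 s.
At the end, for the whole second after the job is handed in: The board lies flat (within 0.03 rad) and flush (within about 1.5 mm of its seated height) in the bay, tongue in the groove, its ends in line with the deck's ends within 10 mm, square within 0.05 rad; the catch has sprung back over it (under 1.5 mm from fully out); the board is released and at rest (z of grip in the frame of seat between 0.036 and 0.0405 m and x of grip in the frame of seat between -0.01 and 0.012 m and y of grip in the frame of seat between -0.01 and 0.01 m and x of tongue in the frame of seat below -0.062 m and angle between the z axis of grip and the z axis of seat, either way round below 0.03 rad and angle between the x axis of grip and the x axis of seat, either way round below 0.05 rad and value of joint catch below 0.0015 m and linear speed of board below 0.01 m/s); the robot touches nothing.
It fails at once if board and deck press on each other with more than 25 N (contact force between board and deck above 25 N).
It fails at once if a bystander is moved more than 15 mm or tipped (distance of any of dish, reagent, tube_rack, stain_jar from where it was at the start of the episode above 0.015 m or angle between any of reagent, stain_jar's own z axis and vertical above 0.3 rad).
It also fails if it takes over 42 s, if anything falls off the work surface, if the arm or the gripper's body presses on something with over 40 N, if the wrist force passes 120 N, or if a joint passes its speed limit or range.

## Working session

There is one attempt and no reset: what is moved stays moved. The work goes in short steps, Python scripts to look and compute and a tool call to move; the robot and the scene stay as the last step left them, time stands still between calls to the robot, and variables do not carry over. Pictures are saved under pics/ and viewed, at most 10 in all, crops included, and the job is handed in when it is done.

Besides the shell and the picture viewer there is one more tool, called after ">>>" as a command line: name --argument value ..., lists and objects as JSON in quotes. move_arm: Moves the arm, as the interface text tells. Its arguments: {"type":"object","properties":{"plan":{"type":"array","items":{"type":"object","properties":{"rx":{"type":"number"},"ry":{"type":"number"},"rz":{"type":"number"},"dx":{"type":"number"},"dy":{"type":"number"},"dz":{"type":"number"},"claw":{"type":"number"}}}}},"required":["plan"]}

```bash
mkdir -p pics; ls
python3 - <<'E'
from workcell import status, eyes
import cv2
for n in("scene","top"):
    im=eyes.camera(n);cv2.imwrite(f"pics/{n}0.png",im);print(n,eyes.camera_model(n))
print(status.sense())
E
```

```text
pics
scene {'vfov': 47.38260564226965, 'cx': 316.10871896071467, 'cy': 206.40258823624293, 'world_from_camera': array([[-0.46847992,  0.45697667, -0.75610772,  1.27611822],
       [ 0.8832241 ,  0.22189214, -0.41313323,  0.4461871 ],
       [-0.02101788, -0.86135718, -0.50756482,  0.53828137],
       [ 0.        ,  0.        ,  0.        ,  1.        ]])}
top {'vfov': 56.267457844724355, 'cx': 315.7345146218322, 'cy': 198.5934089506636, 'world_from_camera': array([[ 0.0292193 , -0.99339017,  0.11100545,  0.48457798],
       [-0.9993305 , -0.03147773, -0.01864703,  0.08806246],
       [ 0.02201797, -0.11038628, -0.99364484,  0.93997043],
       [ 0.        ,  0.        ,  0.        ,  1.        ]])}
{'clock': 0.1, 'qpos': array([-1.00145484,  0.50827579, -0.23752619,  1.50099313,  0.1257124 ,
        1.14887304, -0.15481984]), 'dq': array([ 0.00033938, -0.00276029,  0.00040315, -0.00236789,  0.00013319,
       -0.00089329,  0.00139285]), 'joint_torque': array([-4.85296739e-03, -6.21829391e+01, -2.19489321e+00, -2.50202447e+01,
        1.24518742e-02,  7.81580602e-03, -3.94063602e-05]), 'position': array([0.27949882, 0.55855214, 0.23051643]), 'tcp_rot': array([-1.63543561e-04,  2.29853140e-01,  9.73225013e-01, -7.62835106e-04]), 'force': array([ 0.76862977,  0.43380445, -0.74281623]), 'wrist_torque': array([ 0.04796224, -0.00477486, -0.01726449]), 'grip_force': 0.0, 'opening': 0.08562945927476838}
```

View pics/scene0.png

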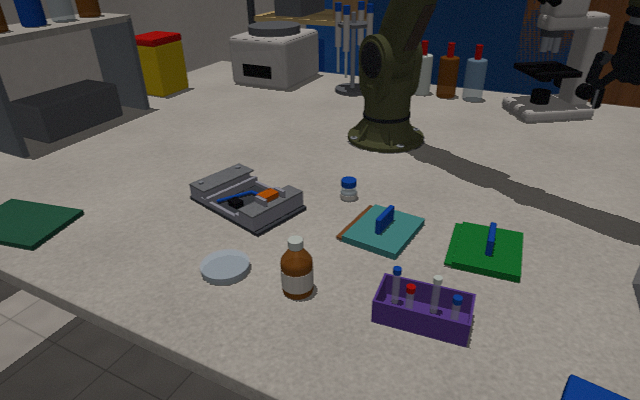

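View pics/top0.png

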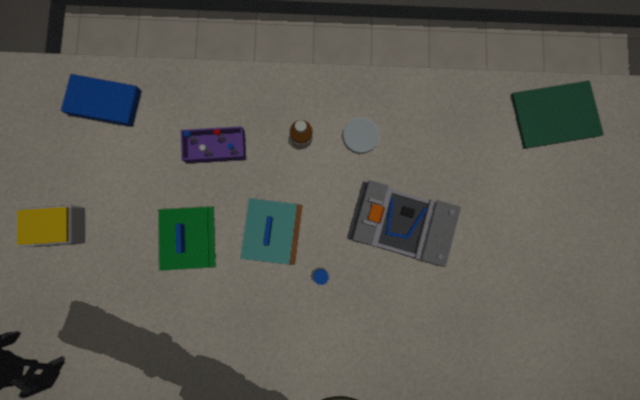

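Candidates in the top view are the teal board (270,230), the green look-alike (187,238), the dark-green plate (558,113) and the blue box (100,100). I choose the teal board: it has the blue handle and a brown tongue on its right edge. The deck is at (405,222), with the orange catch on its left (376,212) and the groove on its right.

```bash
cat > h.py <<'E'
import numpy as np, cv2
from workcell import status, eyes
def ray(n,p):
    m=eyes.camera_model(n);T=m["world_from_camera"];f=200/np.tan(np.radians(m["vfov"]/2))
    d=T[:3,:3]@np.array([(p[0]-m["cx"])/f,(p[1]-m["cy"])/f,1]);return T[:3,3],d
def onz(n,p,z):
    o,d=ray(n,p);return o+d*(z-o[2])/d[2]
def mask(im,lo,hi,roi):
    h=cv2.cvtColor(im,cv2.COLOR_BGR2HSV);m=cv2.inRange(h,lo,hi);k=np.zeros_like(m);x0,y0,x1,y1=roi;k[y0:y1,x0:x1]=m[y0:y1,x0:x1];return k
def big(m):
    return max(cv2.findContours(m,cv2.RETR_EXTERNAL,cv2.CHAIN_APPROX_NONE)[0],key=cv2.contourArea)
E
python3 - <<'E'
from h import *
im=cv2.imread("pics/top0.png")
cv2.imwrite("pics/crop.png",cv2.resize(im[170:300,230:470],None,fx=3.3,fy=3.3,interpolation=cv2.INTER_CUBIC))
hs=cv2.cvtColor(im,cv2.COLOR_BGR2HSV)
for p in [(255,220),(268,228),(298,234),(376,212),(440,240),(400,230)]: print(p,hs[p[1],p[0]])
for nm,lo,hi,z in [("teal",(80,60,60),(98,255,255),.016),("blue",(105,120,50),(125,255,255),.052),("tongue",(0,60,50),(22,255,255),.010)]:
    c=big(mask(im,lo,hi,(235,190,310,270)));r=cv2.minAreaRect(c);b=cv2.boxPoints(r)
    print(nm,r,"\n",np.round([onz("top",p,z) for p in b],4)[:,:2],onz("top",r[0],z))
c=big(mask(im,(0,120,80),(20,255,255),(350,190,400,240)));r=cv2.minAreaRect(c);print(r,np.round([onz("top",p,.06) for p in cv2.boxPoints(r)],4))
E
```

```text
(255, 220) [ 87 116  97]
(268, 228) [107 219 107]
(298, 234) [14 97 89]
(376, 212) [ 13 235 128]
(440, 240) [60  3 80]
(400, 230) [110  15  51]
teal ((268.30548095703125, 230.95706176757812), (48.3914680480957, 60.69224166870117), 7.253194808959961) 
 [[0.4367 0.2495]
 [0.5845 0.2382]
 [0.573  0.1189]
 [0.4253 0.1324]] [0.50418449 0.18482118 0.016     ]
blue ((267.3499450683594, 230.54998779296875), (4.808326244354248, 27.577165603637695), 8.13010311126709) 
 [[0.4729 0.1921]
 [0.5373 0.1858]
 [0.536  0.1745]
 [0.4716 0.1809]] [0.50431024 0.18334098 0.052     ]
tongue ((295.8567199707031, 234.11056518554688), (5.630738258361816, 60.78638458251953), 7.35237979888916) 
 [[0.4255 0.131 ]
 [0.5744 0.1171]
 [0.573  0.1031]
 [0.4241 0.1173]] [0.49856866 0.11717662 0.01      ]
((376.1000061035156, 212.6999969482422), (13.28156566619873, 17.076295852661133), 18.434947967529297) [[ 0.539  -0.0511  0.06  ]
 [ 0.5778 -0.0634  0.06  ]
 [ 0.5688 -0.0935  0.06  ]
 [ 0.53   -0.081   0.06  ]]
```

View pics/crop.png

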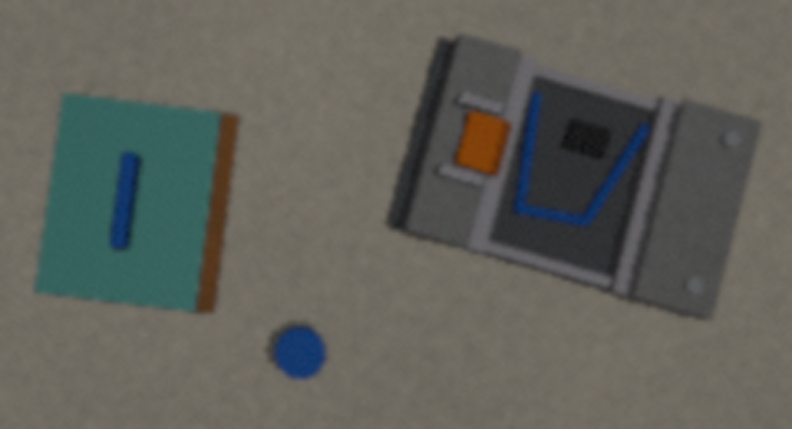

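The crop confirms the teal board, with its tongue on the right (crop 220,210) toward the deck. The deck's light ledge strips run (528,55)-(485,245) and (663,100)-(625,292), and the orange catch is at (482,143). Next I measure the deck's edges.

Run:
```python
from h import *
from scipy.ndimage import map_coordinates
im=cv2.cvtColor(cv2.imread("pics/top0.png"),cv2.COLOR_BGR2GRAY).astype(float)
P={k:onz("top",(230+v[0]/3.3,170+v[1]/3.3),z)[:2] for k,(v,z) in dict(fl=((408,228),.046),fr=((710,318),.046),bl=((462,36),.046),br=((760,122),.046),wallb=((520,55),.046),wallf=((472,245),.046),lipb=((683,102),.046),lipf=((635,295),.046)).items()}
def a(p,q): d=P[p]-P[q]; return np.degrees(np.arctan2(d[1],d[0])),np.linalg.norm(d)
for p,q in [("fl","fr"),("bl","br"),("bl","fl"),("br","fr"),("wallb","wallf"),("lipb","lipf"),("wallb","lipb")]: print(p,q,a(p,q))
m=eyes.camera_model("top");T=m["world_from_camera"];f=200/np.tan(np.radians(m["vfov"]/2))
def px(w):
    c=(w-T[:3,3])@T[:3,:3];return c[...,0]/c[...,2]*f+m["cx"],c[...,1]/c[...,2]*f+m["cy"]
c0=(P["wallb"]+P["wallf"]+P["lipb"]+P["lipf"])/4;print("c",c0)
s=np.arange(-.12,.1201,.002)
for yaw in (71,73,75):
    t=np.radians(yaw);X=np.array([np.cos(t),np.sin(t)]);Y=np.array([-X[1],X[0]])
    def prof(ss,tt,z):
        w=c0+ss[:,None,None]*X+tt[None,:,None]*Y if 1 else 0
        w=np.concatenate([w,np.full(w.shape[:2]+(1,),z)],-1);u,v=px(w);return map_coordinates(im,[v,u],order=1)
    for z in (.046,.03):
      p=prof(s,np.r_[np.arange(-.06,-.03,.003),np.arange(.03,.06,.003)],z).mean(1);g=np.gradient(p);i=[k for k in range(1,len(g)-1) if abs(g[k])>2 and abs(g[k])>=abs(g[k-1]) and abs(g[k])>abs(g[k+1])]
      print(yaw,z,"x edges",[(round(s[k]*1000),round(g[k],1)) for k in i])
    q=prof(np.r_[np.arange(-.11,-.07,.004),np.arange(.07,.09,.004)],s,.046).mean(0);g=np.gradient(q);i=[k for k in range(1,len(g)-1) if abs(g[k])>2 and abs(g[k])>=abs(g[k-1]) and abs(g[k])>abs(g[k+1])]
    print("   y edges",[(round(s[k]*1000),round(g[k],1)) for k in i])
```

```text
fl fr (np.float64(75.16099065392035), np.float64(0.22657621135788364))
bl br (np.float64(75.5689077918599), np.float64(0.22719160428731544))
bl fl (np.float64(-14.750784306281444), np.float64(0.146296250115865))
br fr (np.float64(-14.987896859415352), np.float64(0.1479140523920774))
wallb wallf (np.float64(-13.56288725502721), np.float64(0.14359762166243484))
lipb lipf (np.float64(-14.236483838475484), np.float64(0.14546888913687028))
wallb lipb (np.float64(75.5831899153485), np.float64(0.12425494657319819))
c [ 0.53342766 -0.14478915]
71 0.046 x edges [(-116, np.float64(-5.2)), (-64, np.float64(-3.8)), (-54, np.float64(4.6)), (-46, np.float64(-8.4)), (-42, np.float64(-7.9)), (52, np.float64(8.0)), (62, np.float64(-3.6)), (68, np.float64(-3.3)), (108, np.float64(-6.6))]
71 0.03 x edges [(-70, np.float64(-3.8)), (-58, np.float64(5.1)), (-50, np.float64(-8.4)), (50, np.float64(8.6)), (58, np.float64(-3.5)), (64, np.float64(-3.4)), (108, np.float64(-6.5))]
   y edges [(-84, np.float64(-5.2)), (-28, np.float64(2.3)), (-22, np.float64(-4.3)), (26, np.float64(4.7)), (34, np.float64(-3.9)),
[... 547 characters left out ...]
float64(-3.7)), (68, np.float64(-2.5)), (74, np.float64(8.6)), (80, np.float64(5.5))]
75 0.046 x edges [(-98, np.float64(-2.4)), (-62, np.float64(-7.3)), (-54, np.float64(14.1)), (-44, np.float64(-18.8)), (-38, np.float64(2.7)), (50, np.float64(15.7)), (64, np.float64(-7.2)), (112, np.float64(-12.9))]
75 0.03 x edges [(-102, np.float64(-2.2)), (-66, np.float64(-7.6)), (-60, np.float64(13.5)), (-48, np.float64(-17.8)), (-42, np.float64(3.1)), (48, np.float64(16.7)), (60, np.float64(-6.7)), (110, np.float64(-13.1)), (116, np.float64(5.0))]
   y edges [(-76, np.float64(-8.9)), (-34, np.float64(2.7)), (-26, np.float64(-4.4)), (20, np.float64(4.0)), (28, np.float64(-4.0)), (76, np.float64(14.1))]
```

```bash
cat >> h.py <<'E'
from scipy.spatial.transform import Rotation as R
def pose(yaw,tilt=0):
    """tool rotation: tool y along board x (yaw deg), tool z down; tilt rad: free edge (+board x) up"""
    t=np.radians(yaw);X=np.array([np.cos(t),np.sin(t),0]);Y=np.array([-X[1],X[0],0])
    M=np.column_stack([np.cross(X,[0,0,-1]),X,[0,0,-1]])
    return R.from_rotvec(-Y*tilt)*R.from_matrix(M)
def delta(p,r,s=None):
    s=s or status.sense();q=s["tcp_rot"];c=R.from_quat(q,scalar_first=True)
    d=c.inv().apply(np.array(p)-s["position"])/.05; w=np.degrees((c.inv()*r).as_rotvec())/5
    return np.round(d,3),np.round(w,3)
def show():
    s=status.sense();c=R.from_quat(s["tcp_rot"],scalar_first=True);y=c.as_matrix()[:,1];print("t",round(s["clock"],2),"p",np.round(s["position"],4),"yaw %.2f tilt %.3f"%(np.degrees(np.arctan2(y[1],y[0])),np.arcsin(y[2])),"F",np.round(s["force"],1),"M",np.round(s["wrist_torque"],2),"open",round(s["opening"],4),"grip",round(s["grip_force"],1))
E
python3 - <<'E'
from h import *
show();print(delta([.5045,.184,.231],pose(84.4)),delta([.5045,.184,.12],pose(84.4)))
for n,p,z in [("jar",(320,276),.05),("bottle",(300,128),.11)]:print(n,onz("top",p,z))
E
```

```text
t 0.1 p [0.2795 0.5586 0.2305] yaw 63.42 tilt -0.002 F [ 0.8  0.4 -0.7] M [ 0.05 -0.   -0.02] open 0.0856 grip 0.0
(array([-7.376e+00, -4.686e+00, -2.000e-03]), array([-1.800e-02, -3.000e-03, -4.195e+00])) (array([-7.376, -4.683,  2.218]), array([-1.800e-02, -3.000e-03, -4.195e+00]))
jar [0.40204497 0.05604714 0.05      ]
bottle [0.73795152 0.11306418 0.11      ]
```

>>> move_arm --plan '[{"dx": -1.85,"dy": -1.17,"rz": -1.05,"claw": 1},{"dx": -3.7,"dy": -2.34,"rz": -2.1,"claw": 1},{"dx": -5.5,"dy": -3.5,"rz": -3.1,"claw": 0.7},{"dx": -7.37,"dy": -4.68,"rz": -4.2,"claw": 0.6},{"dx": -7.37,"dy": -4.68,"rz": -4.2,"claw": 0.6},{"dx": -7.37,"dy": -4.68,"rz": -4.2,"claw": 0.6},{"dx": -7.37,"dy": -4.68,"rz": -4.2,"claw": 0.6},{"dx": -7.37,"dy": -4.68,"rz": -4.2,"dz": 1.2,"claw": 0.6},{"dx": -7.37,"dy": -4.68,"dz": 2.2,"rz": -4.2,"claw": 0.6},{"dx": -7.37,"dy": -4.68,"dz": 2.2,"rz": -4.2,"claw": 0.6},{"dx": -7.37,"dy": -4.68,"dz": 2.2,"rz": -4.2,"claw": 0.6}]'

```text
validation failed for argument at $.pl...
```

Run:
```python
from h import *
show();print(delta([.5045,.184,.021],pose(84.4)))
cv2.imwrite("pics/s1.png",cv2.resize(eyes.camera("scene")[120:300,280:560],None,fx=2.5,fy=2.5))
```

```text
t 0.1 p [0.2795 0.5586 0.2305] yaw 63.42 tilt -0.002 F [ 0.8  0.4 -0.7] M [ 0.05 -0.   -0.02] open 0.0856 grip 0.0
(array([-7.376, -4.68 ,  4.198]), array([-1.800e-02, -3.000e-03, -4.195e+00]))
```

View pics/s1.png

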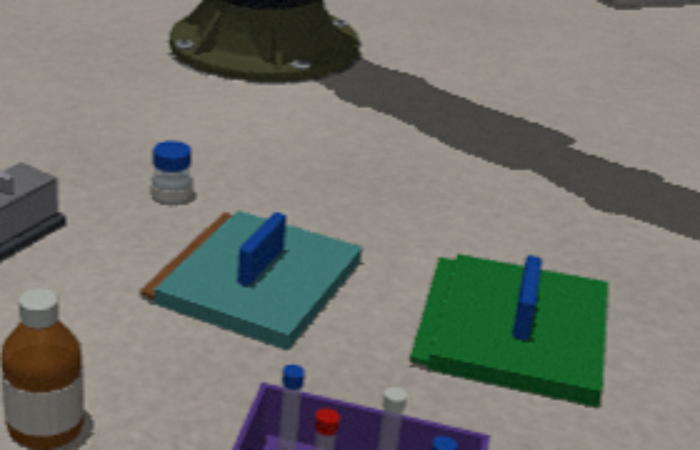

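The move was refused, so nothing has moved. The picture shows the board still flat with its rib at (262,248), tongue toward the deck. I'll try a shorter call.

>>> move_arm --plan '[{"dx": -0.9,"dy": -0.6,"dz": 0.0,"rx": 0.0,"ry": 0.0,"rz": -0.5,"claw": 1.0}]'

```text
clock: 0.28
position: [0.3033, 0.5147, 0.2305]
tcp_rot: [-0.001, 0.205, 0.979, 0.001]
force: [1.7, -0.7, 0.9]
opening: 0.0854
grip_force: 0.0
```

Run:
```python
from h import *
show();print(delta([.5045,.184,.231],pose(84.4)))
```

```text
t 0.28 p [0.3033 0.5147 0.2305] yaw 66.37 tilt 0.000 F [ 1.7 -0.7  0.9] M [-0.04 -0.1   0.05] open 0.0854 grip 0.0
(array([-6.338, -4.446, -0.031]), array([ 0.01 , -0.033, -3.606]))
```

>>> move_arm --plan '[{"dx": -1.0,"dy": -0.7,"dz": 0.0,"rx": 0.0,"ry": 0.0,"rz": -0.6,"claw": 0.6},{"dx": -2.0,"dy": -1.4,"dz": 0.0,"rx": 0.0,"ry": 0.0,"rz": -1.2,"claw": 0.6},{"dx": -3.0,"dy": -2.1,"dz": 0.0,"rx": 0.0,"ry": 0.0,"rz": -1.8,"claw": 0.6},{"dx": -4.0,"dy": -2.8,"dz": 0.0,"rx": 0.0,"ry": 0.0,"rz": -2.4,"claw": 0.6},{"dx": -5.0,"dy": -3.5,"dz": 0.0,"rx": 0.0,"ry": 0.0,"rz": -3.0,"claw": 0.6},{"dx": -6.0,"dy": -4.2,"dz": 0.0,"rx": 0.0,"ry": 0.0,"rz": -3.6,"claw": 0.6},{"dx": -6.3,"dy": -4.4,"dz": 1.0,"rx": 0.0,"ry": 0.0,"rz": -3.7,"claw": 0.6},{"dx": -6.3,"dy": -4.4,"dz": 2.0,"rx": 0.0,"ry": 0.0,"rz": -3.7,"claw": 0.6},{"dx": -6.3,"dy": -4.4,"dz": 2.2,"rx": 0.0,"ry": 0.0,"rz": -3.7,"claw": 0.6}]'

```text
clock: 1.4
position: [0.5024, 0.1815, 0.1186]
tcp_rot: [-0.003, 0.049, 0.999, -0.001]
force: [0.4, -0.0, 0.4]
opening: 0.0515
grip_force: 0.0
```

Run:
```python
from h import *
show();print(delta([.5045,.184,.021],pose(84.4)))
```

```text
t 1.4 p [0.5024 0.1815 0.1186] yaw 84.40 tilt -0.003 F [ 0.4 -0.   0.4] M [ 0.    0.04 -0.02] open 0.0515 grip 0.0
(array([-0.048,  0.059,  1.951]), array([-0.03 , -0.063, -0.   ]))
```

>>> move_arm --plan '[{"dx": -0.05,"dy": 0.06,"dz": 0.8,"rx": 0.0,"ry": -0.06,"rz": 0.0,"claw": 0.6},{"dx": -0.05,"dy": 0.06,"dz": 1.5,"rx": 0.0,"ry": -0.06,"rz": 0.0,"claw": 0.6},{"dx": -0.05,"dy": 0.06,"dz": 1.9,"rx": 0.0,"ry": -0.06,"rz": 0.0,"claw": 0.5},{"dx": -0.05,"dy": 0.06,"dz": 1.95,"rx": 0.0,"ry": -0.06,"rz": 0.0,"claw": 0.35},{"dx": -0.05,"dy": 0.06,"dz": 1.95,"rx": 0.0,"ry": -0.06,"rz": 0.0,"claw": 0.25}]'

```text
clock: 2.02
position: [0.5079, 0.1861, 0.025]
tcp_rot: [0.003, 0.048, 0.999, 0.0]
force: [1.3, 0.5, 0.1]
opening: 0.021
grip_force: 0.0
```

Run:
```python
from h import *
show();print(delta([.5045,.184,.021],pose(84.4)))
```

```text
t 2.02 p [0.5079 0.1861 0.025 ] yaw 84.45 tilt 0.001 F [1.3 0.5 0.1] M [ 0.04 -0.01  0.01] open 0.021 grip 0.0
(array([ 0.063, -0.048,  0.08 ]), array([0.009, 0.077, 0.01 ]))
```

>>> move_arm --plan '[{"dx": 0.05,"dy": -0.04,"dz": 0.05,"rx": 0.0,"ry": 0.03,"rz": 0.0,"claw": 0.25},{"dx": 0.05,"dy": -0.04,"dz": 0.05,"rx": 0.0,"ry": 0.03,"rz": 0.0,"claw": 0.0},{"dx": 0.05,"dy": -0.04,"dz": 0.05,"rx": 0.0,"ry": 0.03,"rz": 0.0,"claw": 0.0},{"dx": 0.05,"dy": -0.04,"dz": 0.05,"rx": 0.0,"ry": 0.03,"rz": 0.0,"claw": 0.0},{"dx": 0.05,"dy": -0.04,"dz": 0.05,"rx": 0.0,"ry": 0.03,"rz": 0.0,"claw": 0.0}]'

```text
clock: 2.65
position: [0.5048, 0.1839, 0.0223]
tcp_rot: [0.002, 0.049, 0.999, 0.0]
force: [-0.9, 0.3, 6.4]
opening: 0.011
grip_force: 60.0
```

Run:
```python
from h import *
show()
```

```text
t 2.65 p [0.5048 0.1839 0.0223] yaw 84.42 tilt 0.001 F [-0.9  0.3  6.4] M [ 0.07  0.27 -0.  ] open 0.011 grip 60.0
```

```bash
cat >> h.py <<'E'
C=np.array([.5334,-.1448,.030]);YAW=75.3;G=.0167
def tcp(xt,zt,th,yaw=YAW,c=C,yo=0):
    """tongue tip (xt,zt in m, bay frame), tilt -> TCP world"""
    t=np.radians(yaw);X=np.array([np.cos(t),np.sin(t),0]);Y=np.array([-X[1],X[0],0]);Z=np.array([0,0,1.])
    bx=np.cos(th)*X+np.sin(th)*Z;bz=-np.sin(th)*X+np.cos(th)*Z
    return c+xt*X+zt*Z+yo*Y+.074*bx+(.032-G)*bz
def inbay(G=G,c=C,yaw=YAW):
    """current tongue tip & grip in bay frame, mm"""
    s=status.sense();M=R.from_quat(s["tcp_rot"],scalar_first=True).as_matrix();bx,bz=M[:,1],-M[:,2]
    g=s["position"]+G*bz;T=g-.074*bx-.032*bz;t=np.radians(yaw);B=np.array([[np.cos(t),np.sin(t),0],[-np.sin(t),np.cos(t),0],[0,0,1]])
    print("tongue",np.round(B@(T-c)*1e3,1),"grip",np.round(B@(g-c)*1e3,1),"Fbay",np.round(B@s["force"],1))
E
python3 - <<'E'
from h import *
s=status.sense();print(delta([.5048,.184,.15],pose(84.4)))
for r in (.06,.025):
    p=tcp(-.071+r*np.cos(.37),.0035+r*np.sin(.37),.37)
    print(p,delta(p,pose(YAW,.37)))
print(delta(tcp(-.03,.1,.37),pose(YAW,.37)))
E
```

```text
(array([-0.01 ,  0.004, -2.555]), array([0.008, 0.044, 0.005]))
[ 0.54568167 -0.09798506  0.09622108] (array([-1.368, -5.531, -1.478]), array([-4.22 , -0.295,  1.812]))
[ 0.53740118 -0.12954842  0.08356454] (array([-1.263, -6.175, -1.225]), array([-4.22 , -0.295,  1.812]))
(array([-1.326, -5.825, -2.974]), array([-4.22 , -0.295,  1.812]))
```

>>> move_arm --plan '[{"dx": 0.0,"dy": 0.0,"dz": -0.2,"rx": 0.0,"ry": 0.0,"rz": 0.0,"claw": 0.0},{"dx": 0.0,"dy": 0.0,"dz": -0.8,"rx": 0.0,"ry": 0.0,"rz": 0.0,"claw": 0.0},{"dx": 0.0,"dy": 0.0,"dz": -1.6,"rx": 0.0,"ry": 0.0,"rz": 0.0,"claw": 0.0},{"dx": 0.0,"dy": 0.0,"dz": -2.4,"rx": 0.0,"ry": 0.0,"rz": 0.0,"claw": 0.0},{"dx": 0.0,"dy": 0.0,"dz": -2.6,"rx": 0.0,"ry": 0.0,"rz": 0.0,"claw": 0.0},{"dx": 0.0,"dy": 0.0,"dz": -2.6,"rx": 0.0,"ry": 0.0,"rz": 0.0,"claw": 0.0}]'

```text
clock: 3.4
position: [0.5039, 0.1834, 0.1513]
tcp_rot: [0.001, 0.049, 0.999, -0.0]
force: [-0.2, -0.8, -3.2]
opening: 0.0112
grip_force: 58.9
```

Run:
```python
from h import *
show()
print(delta(tcp(-.03,.09,.37),pose(YAW,.37)),tcp(-.03,.09,.37))
```

```text
t 3.4 p [0.5039 0.1834 0.1513] yaw 84.41 tilt -0.000 F [-0.2 -0.8 -3.2] M [0.03 0.02 0.04] open 0.0112 grip 58.9
(array([-1.333, -5.814, -0.19 ]), array([-4.229, -0.304,  1.807])) [ 0.54189062 -0.1124357   0.16102415]
```

>>> move_arm --plan '[{"dx": -0.1,"dy": -0.5,"dz": 0.0,"rx": -0.3,"ry": 0.0,"rz": 0.1,"claw": 0.0},{"dx": -0.3,"dy": -1.5,"dz": 0.0,"rx": -1.0,"ry": -0.1,"rz": 0.5,"claw": 0.0},{"dx": -0.6,"dy": -2.6,"dz": -0.1,"rx": -1.9,"ry": -0.1,"rz": 0.8,"claw": 0.0},{"dx": -0.8,"dy": -3.7,"dz": -0.1,"rx": -2.8,"ry": -0.2,"rz": 1.2,"claw": 0.0},{"dx": -1.1,"dy": -4.8,"dz": -0.2,"rx": -3.6,"ry": -0.3,"rz": 1.6,"claw": 0.0},{"dx": -1.33,"dy": -5.5,"dz": -0.2,"rx": -4.23,"ry": -0.3,"rz": 1.8,"claw": 0.0},{"dx": -1.33,"dy": -5.8,"dz": -0.2,"rx": -4.23,"ry": -0.3,"rz": 1.8,"claw": 0.0},{"dx": -1.33,"dy": -5.8,"dz": -0.2,"rx": -4.23,"ry": -0.3,"rz": 1.8,"claw": 0.0},{"dx": -1.33,"dy": -5.8,"dz": -0.2,"rx": -4.23,"ry": -0.3,"rz": 1.8,"claw": 0.0}]'

```text
clock: 4.53
position: [0.5416, -0.1089, 0.1611]
tcp_rot: [0.022, 0.124, 0.975, 0.183]
force: [-0.8, 0.1, -3.3]
opening: 0.0112
grip_force: 59.6
```

Run:
```python
from h import *
im=eyes.camera("top");sc=eyes.camera("scene")
show();inbay()
cv2.imwrite("pics/s2.png",np.vstack([cv2.resize(im[150:290,290:490],(640,448),interpolation=cv2.INTER_CUBIC)[:300],cv2.resize(sc[120:260,150:370],(640,407),interpolation=cv2.INTER_CUBIC)[:300]]))
r=.025;p=tcp(-.071+r*np.cos(.37),.0035+r*np.sin(.37),.37);print(p,delta(p,pose(YAW,.37)))
```

```text
t 4.62 p [ 0.5419 -0.1089  0.1615] yaw 75.55 tilt 0.370 F [ 0.6  1.1 -3.8] M [-0.63  0.19 -0.03] open 0.0109 grip 59.6
tongue [-26.6   0.6  90.5] grip [ 30.8   0.8 147.1] Fbay [ 1.2 -0.3 -3.8]
[ 0.53740118 -0.12954842  0.08356454] (array([-0.017, -0.958,  1.301]), array([ 0.005, -0.029,  0.047]))
```

View pics/s2.png

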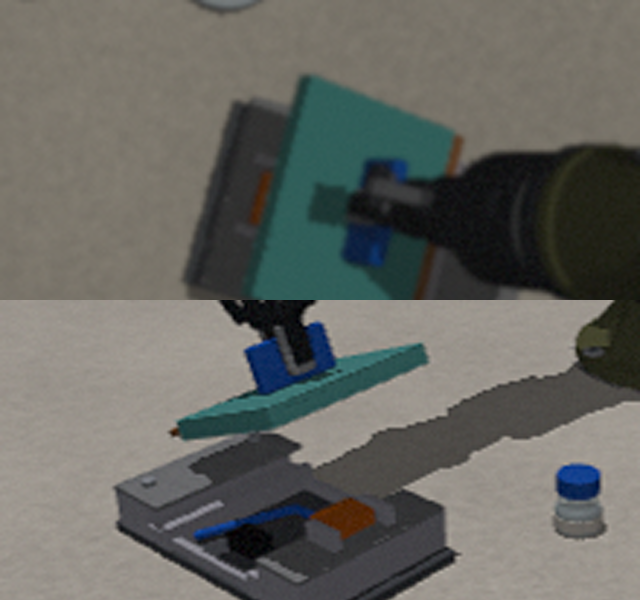

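The board is held square and tilted, tongue end low (lower view 175,432) on the groove side and free edge up on the catch side. Next I bring it down to the staging point.

>>> move_arm --plan '[{"dx": 0.0,"dy": -0.3,"dz": 0.4,"rx": 0.0,"ry": 0.0,"rz": 0.04,"claw": 0.0},{"dx": 0.0,"dy": -0.6,"dz": 0.8,"rx": 0.0,"ry": 0.0,"rz": 0.04,"claw": 0.0},{"dx": 0.0,"dy": -0.85,"dz": 1.15,"rx": 0.0,"ry": 0.0,"rz": 0.04,"claw": 0.0},{"dx": 0.0,"dy": -0.95,"dz": 1.3,"rx": 0.0,"ry": 0.0,"rz": 0.04,"claw": 0.0},{"dx": 0.0,"dy": -0.95,"dz": 1.3,"rx": 0.0,"ry": 0.0,"rz": 0.04,"claw": 0.0},{"dx": 0.0,"dy": -0.95,"dz": 1.3,"rx": 0.0,"ry": 0.0,"rz": 0.04,"claw": 0.0}]'

```text
clock: 5.38
position: [0.5374, -0.131, 0.0846]
tcp_rot: [0.023, 0.127, 0.975, 0.182]
force: [-0.9, 0.3, -4.3]
opening: 0.0109
grip_force: 59.4
```

Run:
```python
from h import *
im=eyes.camera("top");sc=eyes.camera("scene")
show();inbay()
cv2.imwrite("pics/s3.png",np.vstack([cv2.resize(im[160:300,340:480],(640,640),interpolation=cv2.INTER_CUBIC)[:270],cv2.resize(sc[150:250,180:340],(512,320),interpolation=cv2.INTER_CUBIC)[:320,:].copy() if 0 else cv2.resize(sc[150:232,180:340],(640,328),interpolation=cv2.INTER_CUBIC)]))
p=tcp(-.066,.0045,.37);print(delta(p,pose(YAW,.37)))
```

```text
t 5.47 p [ 0.5373 -0.1313  0.0846] yaw 75.19 tilt 0.370 F [ 0.2 -0.1 -5. ] M [-0.69  0.18 -0.03] open 0.0109 grip 59.4
tongue [-49.4  -0.3  13.5] grip [ 8.  -0.4 70.1] Fbay [-0.1 -0.2 -5. ]
(array([ 0.007, -0.375,  0.048]), array([-0.002,  0.005, -0.02 ]))
```

View pics/s3.png

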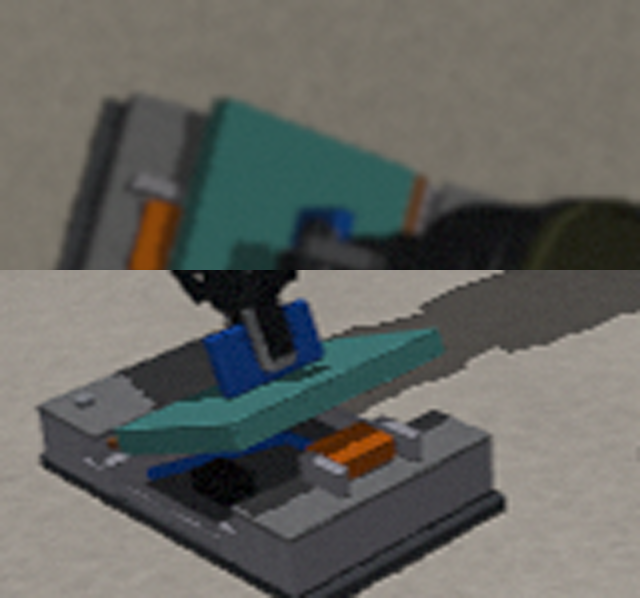

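The tongue's near end is at scene px (208,193) and top px (433,199), just right of the lower lip strip. I triangulate it as a check on the pose.

Run:
```python
from h import *
t=np.radians(YAW);B=np.array([[np.cos(t),np.sin(t),0],[-np.sin(t),np.cos(t),0],[0,0,1]])
o1,d1=ray("scene",(180+112/4,150+(442-270)/4));o2,d2=ray("top",(340+423/4.571,160+178/4.571))
A=np.column_stack([d1,-d2]);k=np.linalg.lstsq(A,o2-o1,rcond=None)[0];p,q=o1+k[0]*d1,o2+k[1]*d2
print("gap mm",np.linalg.norm(p-q)*1e3,"bay mm",B@((p+q)/2-C)*1e3)
```

```text
gap mm 4.666473141735972 bay mm [-48.9966633  -73.16096492  12.10351549]
```

>>> move_arm --plan '[{"dx": 0.0,"dy": -0.08,"dz": 0.01,"rx": 0.0,"ry": 0.0,"rz": 0.0,"claw": 0.0},{"dx": 0.0,"dy": -0.16,"dz": 0.02,"rx": 0.0,"ry": 0.0,"rz": 0.0,"claw": 0.0},{"dx": 0.0,"dy": -0.16,"dz": 0.02,"rx": 0.0,"ry": 0.0,"rz": 0.0,"claw": 0.0}]'

```text
clock: 5.85
position: [0.5347, -0.139, 0.0796]
tcp_rot: [0.023, 0.128, 0.975, 0.182]
force: [-0.0, -0.2, -4.7]
opening: 0.0108
grip_force: 59.5
```

Run:
```python
from h import *
show();inbay();p=tcp(-.066,.0045,.37);print(delta(p,pose(YAW,.37)))
```

```text
t 5.85 p [ 0.5347 -0.139   0.0796] yaw 75.07 tilt 0.370 F [-0.  -0.2 -4.7] M [-0.67  0.19  0.01] open 0.0108 grip 59.5
tongue [-57.5   0.5   8.6] grip [-0.1  0.2 65.2] Fbay [-0.2 -0.  -4.7]
(array([-0.005, -0.187,  0.015]), array([-0.002, -0.01 , -0.043]))
```

>>> move_arm --plan '[{"dx": 0.0,"dy": -0.05,"dz": 0.02,"rx": 0.0,"ry": 0.0,"rz": -0.04,"claw": 0.0},{"dx": 0.0,"dy": -0.1,"dz": 0.02,"rx": 0.0,"ry": 0.0,"rz": -0.04,"claw": 0.0},{"dx": 0.0,"dy": -0.1,"dz": 0.02,"rx": 0.0,"ry": 0.0,"rz": -0.04,"claw": 0.0}]'

```text
clock: 6.22
position: [0.5337, -0.1428, 0.0769]
tcp_rot: [0.023, 0.126, 0.975, 0.182]
force: [-0.3, -0.7, -3.3]
opening: 0.011
grip_force: 59.5
```

Run:
```python
from h import *
show();inbay();p=tcp(-.067,.0038,.37);print(delta(p,pose(YAW,.37)))
```

```text
t 6.22 p [ 0.5337 -0.1428  0.0769] yaw 75.31 tilt 0.370 F [-0.3 -0.7 -3.3] M [-0.68  0.18  0.05] open 0.011 grip 59.5
tongue [-61.5   0.2   5.9] grip [-4.   0.2 62.5] Fbay [-0.8  0.1 -3.3]
(array([-0.004, -0.118, -0.   ]), array([-0.   , -0.01 ,  0.002]))
```

No contact yet. I'll keep inserting in small steps.

>>> move_arm --plan '[{"dx": 0.0,"dy": -0.05,"dz": 0.0,"rx": 0.0,"ry": 0.0,"rz": 0.0,"claw": 0.0},{"dx": 0.0,"dy": -0.09,"dz": 0.0,"rx": 0.0,"ry": 0.0,"rz": 0.0,"claw": 0.0},{"dx": 0.0,"dy": -0.09,"dz": 0.0,"rx": 0.0,"ry": 0.0,"rz": 0.0,"claw": 0.0}]'

```text
clock: 6.6
position: [0.5327, -0.1468, 0.0754]
tcp_rot: [0.023, 0.126, 0.975, 0.182]
force: [0.6, -0.0, -2.9]
opening: 0.011
grip_force: 59.5
```

Run:
```python
from h import *
show();inbay()
```

```text
t 6.6 p [ 0.5327 -0.1468  0.0754] yaw 75.32 tilt 0.370 F [ 0.6 -0.  -2.9] M [-0.69  0.13  0.08] open 0.011 grip 59.5
tongue [-65.6   0.2   4.3] grip [-8.2  0.2 60.9] Fbay [ 0.1 -0.6 -2.9]
```

>>> move_arm --plan '[{"dx": 0.0,"dy": -0.03,"dz": -0.005,"rx": 0.0,"ry": 0.0,"rz": 0.0,"claw": 0.0},{"dx": 0.0,"dy": -0.06,"dz": -0.01,"rx": 0.0,"ry": 0.0,"rz": 0.0,"claw": 0.0},{"dx": 0.0,"dy": -0.06,"dz": -0.01,"rx": 0.0,"ry": 0.0,"rz": 0.0,"claw": 0.0}]'

```text
clock: 6.98
position: [0.532, -0.1497, 0.0748]
tcp_rot: [0.023, 0.125, 0.975, 0.182]
force: [-0.5, 0.1, -4.2]
opening: 0.011
grip_force: 59.5
```

Run:
```python
from h import *
show();inbay()
```

```text
t 6.97 p [ 0.532  -0.1497  0.0748] yaw 75.33 tilt 0.370 F [-0.5  0.1 -4.2] M [-0.68  0.18  0.05] open 0.011 grip 59.5
tongue [-68.5   0.1   3.8] grip [-11.1   0.2  60.4] Fbay [-0.   0.5 -4.2]
```

>>> move_arm --plan '[{"dx": 0.0,"dy": -0.02,"dz": -0.005,"rx": 0.0,"ry": 0.0,"rz": 0.0,"claw": 0.0},{"dx": 0.0,"dy": -0.04,"dz": -0.01,"rx": 0.0,"ry": 0.0,"rz": 0.0,"claw": 0.0},{"dx": 0.0,"dy": -0.04,"dz": -0.01,"rx": 0.0,"ry": 0.0,"rz": 0.0,"claw": 0.0}]'

```text
clock: 7.35
position: [0.5318, -0.1505, 0.0748]
tcp_rot: [0.023, 0.125, 0.975, 0.183]
force: [2.2, 4.6, -2.7]
opening: 0.0111
grip_force: 59.4
```

Run:
```python
from h import *
show();inbay()
```

```text
t 7.35 p [ 0.5318 -0.1505  0.0748] yaw 75.38 tilt 0.371 F [ 2.2  4.6 -2.7] M [ 0.36 -0.21 -0.21] open 0.0111 grip 59.4
tongue [-69.3   0.    3.7] grip [-12.    0.1  60.4] Fbay [ 5.  -1.  -2.7]
```

Contact with the upper lip registers at tongue x = -69.3 mm, 5 N, so the frame sits about 1.5 mm toward +x of my visual estimate. I back off about 1 mm and begin lowering.

```bash
cat >> h.py <<'E'
t_=np.radians(YAW);C2=C+.0015*np.array([np.cos(t_),np.sin(t_),0])
def low(th,gap=.001,up=.001,yo=0):
    c,s=np.cos(th),np.sin(th);return tcp(-.061+gap-(.014*c-.009*s),.007*c-.014*s+up,th,c=C2,yo=yo),pose(YAW,th)
def st(ths,**k):
    show();inbay(c=C2)
    for th in ths: print(th,*delta(*low(th,**k)))
E
python3 -c "
from h import *
st((.36,.33,.3,.27,.25))"
```

```text
t 7.35 p [ 0.5318 -0.1505  0.0748] yaw 75.38 tilt 0.371 F [ 2.2  4.6 -2.7] M [ 0.36 -0.21 -0.21] open 0.0111 grip 59.4
tongue [-70.8   0.    3.7] grip [-13.5   0.1  60.4] Fbay [ 5.  -1.  -2.7]
0.36 [-0.002  0.012  0.044] [ 0.129 -0.012  0.015]
0.33 [-0.003  0.016  0.077] [ 0.473 -0.012  0.015]
0.3 [-0.003  0.019  0.111] [ 0.817 -0.012  0.015]
0.27 [-0.003  0.02   0.144] [ 1.161 -0.012  0.015]
0.25 [-0.003  0.021  0.167] [ 1.39  -0.011  0.015]
```

>>> move_arm --plan '[{"dx": 0.0,"dy": 0.04,"dz": 0.03,"rx": 0.1,"ry": 0.0,"rz": 0.0,"claw": 0.0},{"dx": 0.0,"dy": 0.04,"dz": 0.07,"rx": 0.5,"ry": 0.0,"rz": 0.0,"claw": 0.0},{"dx": 0.0,"dy": 0.04,"dz": 0.1,"rx": 0.8,"ry": 0.0,"rz": 0.0,"claw": 0.0},{"dx": 0.0,"dy": 0.04,"dz": 0.14,"rx": 1.15,"ry": 0.0,"rz": 0.0,"claw": 0.0},{"dx": 0.0,"dy": 0.04,"dz": 0.16,"rx": 1.4,"ry": 0.0,"rz": 0.0,"claw": 0.0},{"dx": 0.0,"dy": 0.04,"dz": 0.16,"rx": 1.4,"ry": 0.0,"rz": 0.0,"claw": 0.0}]'

```text
clock: 8.1
position: [0.5328, -0.1462, 0.0679]
tcp_rot: [0.015, 0.126, 0.984, 0.122]
force: [-0.3, -0.6, -3.4]
opening: 0.0114
grip_force: 59.6
```

```bash
python3 -c "
from h import *
st((.25,.22,.2,.18,.15))"
```

```text
t 8.1 p [ 0.5328 -0.1462  0.0679] yaw 75.44 tilt 0.247 F [-0.3 -0.6 -3.4] M [-0.45  0.12  0.  ] open 0.0114 grip 59.6
tongue [-71.    0.1   5. ] grip [-7.1  0.2 54.1] Fbay [-0.7  0.2 -3.4]
0.25 [-0.004 -0.011  0.007] [-0.032 -0.012  0.026]
0.22 [-0.004 -0.007  0.041] [ 0.312 -0.011  0.027]
0.2 [-0.004 -0.005  0.064] [ 0.541 -0.011  0.027]
0.18 [-0.004 -0.004  0.087] [ 0.77  -0.011  0.027]
0.15 [-0.004 -0.003  0.122] [ 1.114 -0.01   0.027]
```

>>> move_arm --plan '[{"dx": 0.0,"dy": -0.005,"dz": 0.03,"rx": 0.25,"ry": 0.0,"rz": 0.02,"claw": 0.0},{"dx": 0.0,"dy": -0.005,"dz": 0.06,"rx": 0.5,"ry": 0.0,"rz": 0.02,"claw": 0.0},{"dx": 0.0,"dy": -0.005,"dz": 0.08,"rx": 0.75,"ry": 0.0,"rz": 0.02,"claw": 0.0},{"dx": 0.0,"dy": -0.005,"dz": 0.08,"rx": 0.75,"ry": 0.0,"rz": 0.02,"claw": 0.0}]'

```text
clock: 8.6
position: [0.5331, -0.146, 0.064]
tcp_rot: [0.011, 0.127, 0.988, 0.09]
force: [-0.2, 0.9, -1.8]
opening: 0.0111
grip_force: 59.8
```

```bash
python3 -c "
from h import *
st((.18,.16,.14,.12,.1))"
```

```text
t 8.6 p [ 0.5331 -0.146   0.064 ] yaw 75.30 tilt 0.181 F [-0.2  0.9 -1.8] M [-0.14  0.01 -0.04] open 0.0111 grip 59.8
tongue [-72.8   0.    5.6] grip [-5.8 -0.  50.4] Fbay [ 0.8  0.4 -1.8]
0.18 [-0.     0.012  0.008] [ 0.016 -0.005 -0.001]
0.16 [-0.     0.014  0.031] [ 0.245 -0.005 -0.001]
0.14 [-0.     0.016  0.054] [ 0.474 -0.005 -0.001]
0.12 [-0.     0.018  0.077] [ 0.704 -0.005 -0.001]
0.1 [-0.     0.018  0.101] [ 0.933 -0.005 -0.001]
```

>>> move_arm --plan '[{"dx": 0.0,"dy": 0.01,"dz": 0.02,"rx": 0.25,"ry": 0.0,"rz": 0.0,"claw": 0.0},{"dx": 0.0,"dy": 0.015,"dz": 0.05,"rx": 0.5,"ry": 0.0,"rz": 0.0,"claw": 0.0},{"dx": 0.0,"dy": 0.015,"dz": 0.05,"rx": 0.5,"ry": 0.0,"rz": 0.0,"claw": 0.0}]'

```text
clock: 8.98
position: [0.5332, -0.1452, 0.0614]
tcp_rot: [0.008, 0.128, 0.989, 0.068]
force: [1.2, -0.4, -2.5]
opening: 0.011
grip_force: 59.7
```

```bash
python3 -c "
from h import *
st((.14,.12,.1,.08,.06))"
```

```text
t 8.97 p [ 0.5332 -0.1452  0.0614] yaw 75.28 tilt 0.137 F [ 1.2 -0.4 -2.5] M [-0.45 -0.11 -0.06] open 0.011 grip 59.7
tongue [-73.2   0.1   6.1] grip [-4.3  0.1 47.9] Fbay [-0.1 -1.3 -2.5]
0.14 [-0.002  0.01  -0.   ] [-0.031 -0.007 -0.004]
0.12 [-0.002  0.013  0.023] [ 0.198 -0.007 -0.004]
0.1 [-0.002  0.014  0.046] [ 0.427 -0.007 -0.004]
0.08 [-0.002  0.016  0.07 ] [ 0.657 -0.007 -0.004]
0.06 [-0.002  0.017  0.094] [ 0.886 -0.008 -0.004]
```

>>> move_arm --plan '[{"dx": 0.0,"dy": 0.01,"dz": 0.02,"rx": 0.2,"ry": 0.0,"rz": 0.0,"claw": 0.0},{"dx": 0.0,"dy": 0.015,"dz": 0.045,"rx": 0.43,"ry": 0.0,"rz": 0.0,"claw": 0.0},{"dx": 0.0,"dy": 0.015,"dz": 0.045,"rx": 0.43,"ry": 0.0,"rz": 0.0,"claw": 0.0}]'

```text
clock: 9.35
position: [0.5333, -0.1441, 0.0592]
tcp_rot: [0.006, 0.128, 0.991, 0.05]
force: [-0.2, -2.7, -5.9]
opening: 0.0112
grip_force: 59.5
```

```bash
python3 -c "
from h import *
im=eyes.camera('scene');cv2.imwrite('pics/s4.png',cv2.resize(im[150:250,170:340],None,fx=4,fy=4,interpolation=cv2.INTER_CUBIC))
st((.1,.08,.06,.04))"
```

```text
t 9.4 p [ 0.5332 -0.1443  0.0592] yaw 75.26 tilt 0.100 F [ 0.1 -5.1 -4.2] M [-0.97  0.01 -0.05] open 0.0111 grip 59.6
tongue [-73.2   0.3   6.6] grip [-2.8  0.3 45.8] Fbay [-4.9 -1.4 -4.2]
0.1 [-0.005  0.003  0.001] [ 0.003 -0.013 -0.009]
0.08 [-0.005  0.006  0.024] [ 0.232 -0.013 -0.008]
0.06 [-0.005  0.007  0.048] [ 0.462 -0.013 -0.008]
0.04 [-0.006  0.009  0.072] [ 0.691 -0.013 -0.008]
```

View pics/s4.png

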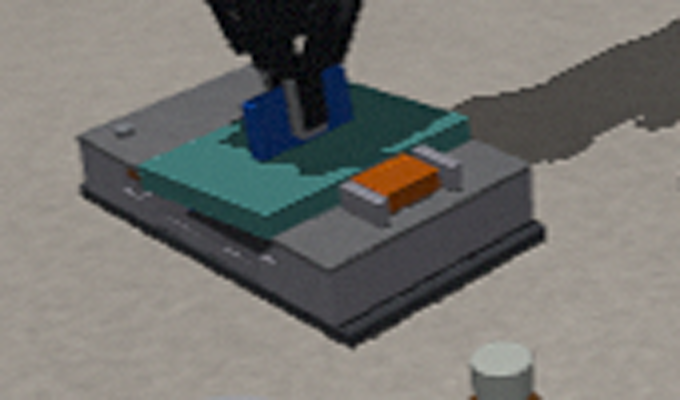

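The board is lowering squarely. Its free edge (about 370,180) is under the orange catch, and the side force of about 5 N matches the catch spring. I continue.

>>> move_arm --plan '[{"dx": 0.0,"dy": 0.0,"dz": 0.02,"rx": 0.23,"ry": 0.0,"rz": 0.0,"claw": 0.0},{"dx": 0.0,"dy": 0.0,"dz": 0.045,"rx": 0.46,"ry": 0.0,"rz": 0.0,"claw": 0.0},{"dx": 0.0,"dy": 0.0,"dz": 0.045,"rx": 0.46,"ry": 0.0,"rz": 0.0,"claw": 0.0}]'

```text
clock: 9.78
position: [0.5335, -0.1432, 0.0571]
tcp_rot: [0.003, 0.128, 0.991, 0.03]
force: [-0.5, -3.3, -4.8]
opening: 0.0111
grip_force: 59.6
```

```bash
python3 -c "
from h import *
st((.06,.04,.02,0))"
```

```text
t 9.78 p [ 0.5335 -0.1432  0.0571] yaw 75.32 tilt 0.060 F [-0.5 -3.3 -4.8] M [-0.9   0.12 -0.03] open 0.0111 grip 59.6
tongue [-72.9   0.3   7.3] grip [-1.   0.3 43.8] Fbay [-3.3 -0.4 -4.8]
0.06 [-0.006 -0.011  0.004] [ 0.005 -0.014  0.004]
0.04 [-0.006 -0.008  0.028] [ 0.234 -0.014  0.004]
0.02 [-0.006 -0.007  0.052] [ 0.463 -0.014  0.004]
0 [-0.006 -0.005  0.076] [ 0.693 -0.014  0.004]
```

>>> move_arm --plan '[{"dx": 0.0,"dy": -0.01,"dz": 0.025,"rx": 0.23,"ry": 0.0,"rz": 0.0,"claw": 0.0},{"dx": 0.0,"dy": -0.01,"dz": 0.05,"rx": 0.46,"ry": 0.0,"rz": 0.0,"claw": 0.0},{"dx": 0.0,"dy": -0.01,"dz": 0.05,"rx": 0.46,"ry": 0.0,"rz": 0.0,"claw": 0.0}]'

```text
clock: 10.15
position: [0.5335, -0.1436, 0.0546]
tcp_rot: [0.001, 0.128, 0.992, 0.01]
force: [-0.6, -2.2, -3.6]
opening: 0.0107
grip_force: 59.7
```

```bash
python3 -c "
from h import *
st((.02,0))
print(delta(*low(0,up=0)))"
```

```text
t 10.15 p [ 0.5335 -0.1436  0.0546] yaw 75.33 tilt 0.020 F [-0.6 -2.2 -3.6] M [-0.69  0.1   0.01] open 0.0107 grip 59.7
tongue [-74.    0.2   7.8] grip [-0.7  0.2 41.3] Fbay [-2.3  0.  -3.6]
0.02 [-0.004  0.004  0.001] [ 0.003 -0.012  0.006]
0 [-0.004  0.006  0.025] [ 0.232 -0.012  0.006]
(array([-0.004,  0.006,  0.045]), array([ 0.232, -0.012,  0.006]))
```

>>> move_arm --plan '[{"dx": 0.0,"dy": 0.005,"dz": 0.015,"rx": 0.12,"ry": 0.0,"rz": 0.0,"claw": 0.0},{"dx": 0.0,"dy": 0.005,"dz": 0.03,"rx": 0.23,"ry": 0.0,"rz": 0.0,"claw": 0.0},{"dx": 0.0,"dy": 0.005,"dz": 0.03,"rx": 0.23,"ry": 0.0,"rz": 0.0,"claw": 0.0}]'

```text
clock: 10.52
position: [0.5335, -0.1431, 0.053]
tcp_rot: [-0.001, 0.128, 0.992, 0.001]
force: [0.2, 0.1, -2.8]
opening: 0.0112
grip_force: 59.7
```

```bash
python3 -c "
from h import *
st((0,))
print(delta(*low(0,up=0)))"
```

```text
t 10.53 p [ 0.5335 -0.1431  0.053 ] yaw 75.31 tilt 0.001 F [ 0.2  0.1 -2.8] M [ 0.05 -0.01  0.01] open 0.0112 grip 59.7
tongue [-73.8   0.4   7.6] grip [ 0.2  0.4 39.7] Fbay [ 0.1 -0.2 -2.8]
0 [-0.008 -0.004 -0.005] [ 0.014 -0.016  0.002]
(array([-0.008, -0.004,  0.015]), array([ 0.014, -0.016,  0.002]))
```

The side force has dropped to zero, so the catch seems to have snapped over. I press gently to seat the board.

>>> move_arm --plan '[{"dx": 0.0,"dy": 0.0,"dz": 0.01,"rx": 0.01,"ry": 0.0,"rz": 0.0,"claw": 0.0},{"dx": 0.0,"dy": 0.0,"dz": 0.02,"rx": 0.01,"ry": 0.0,"rz": 0.0,"claw": 0.0},{"dx": 0.0,"dy": 0.0,"dz": 0.02,"rx": 0.01,"ry": 0.0,"rz": 0.0,"claw": 0.0}]'

```text
clock: 10.9
position: [0.5334, -0.1436, 0.0524]
tcp_rot: [-0.0, 0.128, 0.992, 0.0]
force: [-1.3, 1.3, 0.0]
opening: 0.0113
grip_force: 60.4
```

```bash
python3 -c "
from h import *
st((0,))"
```

```text
t 10.9 p [ 0.5334 -0.1436  0.0524] yaw 75.26 tilt 0.000 F [-1.3  1.3  0. ] M [0.22 0.14 0.01] open 0.0113 grip 60.4
tongue [-74.3   0.3   7.1] grip [-0.4  0.3 39.1] Fbay [0.9 1.6 0. ]
0 [-0.005  0.007 -0.018] [ 0.004 -0.011 -0.008]
```

>>> move_arm --plan '[{"dx": 0.0,"dy": 0.0,"dz": 0.01,"rx": 0.0,"ry": 0.0,"rz": 0.0,"claw": 0.0},{"dx": 0.0,"dy": 0.0,"dz": 0.015,"rx": 0.0,"ry": 0.0,"rz": 0.0,"claw": 0.0},{"dx": 0.0,"dy": 0.0,"dz": 0.015,"rx": 0.0,"ry": 0.0,"rz": 0.0,"claw": 0.0}]'

```text
clock: 11.28
position: [0.5334, -0.1436, 0.0523]
tcp_rot: [-0.0, 0.128, 0.992, 0.0]
force: [-4.0, 1.7, 7.8]
opening: 0.0112
grip_force: 61.5
```

```bash
python3 -c "
from h import *
im=eyes.camera('scene');cv2.imwrite('pics/s5.png',cv2.resize(im[150:250,170:340],None,fx=4,fy=4,interpolation=cv2.INTER_CUBIC))
st((0,))"
```

```text
t 11.32 p [ 0.5334 -0.1436  0.0523] yaw 75.26 tilt 0.000 F [-3.8  1.5  7.4] M [0.44 0.54 0.02] open 0.011 grip 61.5
tongue [-74.3   0.4   7. ] grip [-0.4  0.3 39. ] Fbay [0.5 4.  7.4]
0 [-0.006  0.007 -0.021] [ 0.003 -0.007 -0.009]
```

View pics/s5.png

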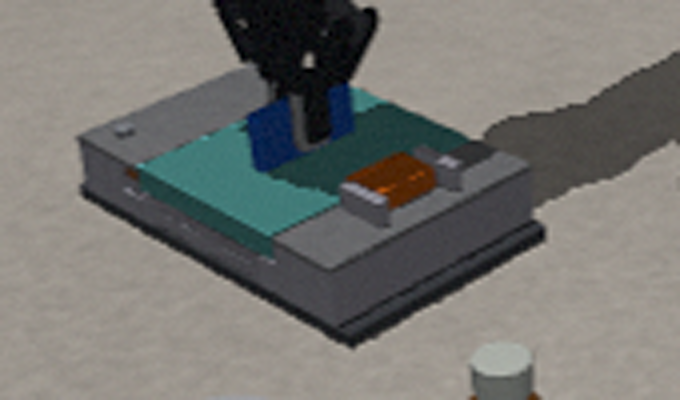

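The board is flush with the deck and the orange catch overlaps its edge at (370,190), solid at a grip height of 39.0 mm. I unload, open partly and retreat.

>>> move_arm --plan '[{"dx": 0.0,"dy": 0.0,"dz": -0.02,"rx": 0.0,"ry": 0.0,"rz": 0.0,"claw": 0.0},{"dx": 0.0,"dy": 0.0,"dz": -0.02,"rx": 0.0,"ry": 0.0,"rz": 0.0,"claw": 0.2},{"dx": 0.0,"dy": 0.0,"dz": -0.02,"rx": 0.0,"ry": 0.0,"rz": 0.0,"claw": 0.35},{"dx": 0.0,"dy": 0.0,"dz": -0.02,"rx": 0.0,"ry": 0.0,"rz": 0.0,"claw": 0.35},{"dx": 0.0,"dy": 0.0,"dz": -0.05,"rx": 0.0,"ry": 0.0,"rz": 0.0,"claw": 0.35},{"dx": 0.0,"dy": 0.0,"dz": -0.4,"rx": 0.0,"ry": 0.0,"rz": 0.0,"claw": 0.35},{"dx": 0.0,"dy": 0.0,"dz": -1.0,"rx": 0.0,"ry": 0.0,"rz": 0.0,"claw": 0.35},{"dx": 0.0,"dy": 0.0,"dz": -2.0,"rx": 0.0,"ry": 0.0,"rz": 0.0,"claw": 0.35},{"dx": 0.0,"dy": 0.0,"dz": -3.0,"rx": 0.0,"ry": 0.0,"rz": 0.0,"claw": 0.35},{"dx": 0.0,"dy": 1.0,"dz": -3.5,"rx": 0.0,"ry": 0.0,"rz": 0.0,"claw": 0.35},{"dx": 0.0,"dy": 2.0,"dz": -3.5,"rx": 0.0,"ry": 0.0,"rz": 0.0,"claw": 0.35},{"dx": 0.0,"dy": 3.0,"dz": -3.5,"rx": 0.0,"ry": 0.0,"rz": 0.0,"claw": 0.35}]'

```text
clock: 12.82
position: [0.5722, 0.0025, 0.2272]
tcp_rot: [0.0, 0.129, 0.992, 0.0]
force: [0.1, -0.7, 0.4]
opening: 0.0295
grip_force: 0.0
```

```bash
python3 -c "
from h import *
show()
a=eyes.camera('top')
t=np.radians(YAW)
b=np.array([[np.cos(t),np.sin(t),0],[-np.sin(t),np.cos(t),0],[0,0,1]])
for nm,lo,hi,z in [('teal',(80,60,40),(98,255,255),.046),('blue',(105,120,40),(125,255,255),.082),('catch',(0,120,60),(20,255,255),.06)]:
    r=cv2.minAreaRect(big(mask(a,lo,hi,(350,170,470,280))));print(nm,np.round([b@(onz('top',p,z)-C2)*1e3 for p in cv2.boxPoints(r)],1)[:,:2].tolist())
im=eyes.camera('scene')
cv2.imwrite('pics/end.png',np.vstack([cv2.resize(im[150:245,170:340],(640,358)),cv2.resize(a[175:275,340:520],(640,356))[:240]]))"
```

```text
t 12.82 p [0.5722 0.0025 0.2272] yaw 75.22 tilt 0.000 F [ 0.1 -0.7  0.4] M [-0.02 -0.1  -0.04] open 0.0295 grip 0.0Traceback (most recent call last):
  File "<string>", line 8, in <module>
    r=cv2.minAreaRect(big(mask(a,lo,hi,(350,170,470,280))));print(nm,np.round([b@(onz('top',p,z)-C2)*1e3 for p in cv2.boxPoints(r)],1)[:,:2].tolist())
                      ~~~^^^^^^^^^^^^^^^^^^^^^^^^^^^^^^^^^
  File "h.py", line 11, in big
    return max(cv2.findContours(m,cv2.RETR_EXTERNAL,cv2.CHAIN_APPROX_NONE)[0],key=cv2.contourArea)
ValueError: max() iterable argument is empty
```

```bash
python3 -c "
from h import *
im=eyes.camera('scene')
cv2.imwrite('pics/end.png',cv2.resize(im[130:250,160:360],None,fx=4,fy=4,interpolation=cv2.INTER_CUBIC))"
```

```text
(no output)
```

View pics/end.png

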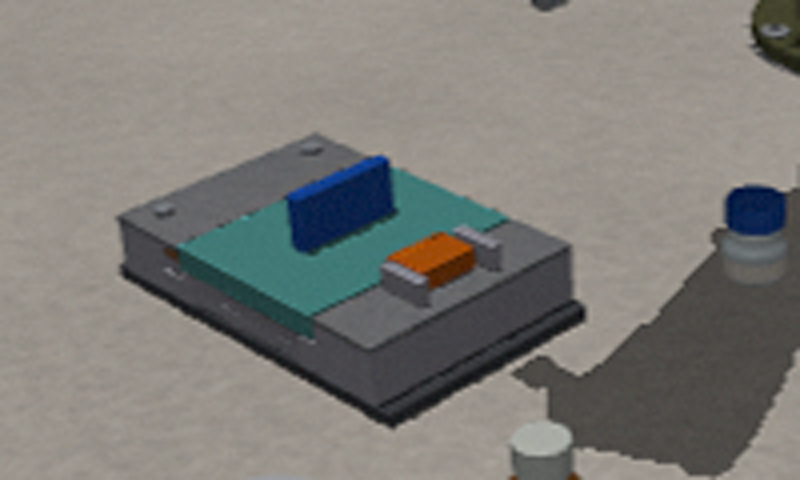

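The board sits flush, its near end level with the deck's end (310,325). The catch nose at (430,260) overhangs its edge, and the hand is clear.

```bash
python3 -c "
from workcell import finish_job
print(finish_job())"
```

```text
the job is handed in; nothing more can be done
None
```

I handed the job in at about 13 s of the 42 s limit: the teal board is flush in the bay with its tongue in the groove and its ends in line. The orange catch is over its free edge and the gripper is clear. Board-deck forces I saw stayed around 11 N or less, checked between moves; no verdict came back.

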